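Lock the nail clipper away in the bathroom caddy

ROBOT

A 6-joint arm with a two-finger parallel gripper is mounted at the origin on the work surface. World frame = base frame: x ahead of the robot, y to its left, z up, the work surface at z = 0. Lengths are in mm, angles in rad, forces in N, time in s.
With the tool pointing down it reaches from about 300 to 775 mm from the base axis. Payload 14.6 kg.
Tool frame: the origin (TCP) lies midway between the tips of the shut fingers; the grasp point (between the pads) lies 19 mm behind it; z points along the fingers, y is the direction in which the jaws open and shut (so a half turn about z gives the same grasp; the last joint's range is limited). The gripper opens to 94 mm and grips with 3 to 60 N. Pads are 16 mm wide; open, the fingers measure 119 mm over their backs; the gripper's body (75 mm by 177 mm) begins 78 mm behind the grasp point.
Start: joints at [-1.345, 0.3, 1.521, -0, 1.321, -0.067], TCP at [158.742, -526.584, 205.446] pointing down, gripper open.
Joint ranges: [-3.03, 3.03], [-0.79, 2.21], [0.23, 2.52], [-1.04, 4.18], [0, 3.07], [-2.55, 2.55]. Speed limits (rad/s): [2.22, 2.22, 2.57, 3.14, 3.14, 3.14].

INTERFACE

Orientations are given as [roll, pitch, yaw] about the fixed x, y, z axes, in that order (R = Rz(yaw) Ry(pitch) Rx(roll)).
In Python, from cell import manip, camera gives the robot as it stands. The module is installed in compiled form; this text tells all that it offers.
- The arm moves only by the tool jog_arm, never from a script. Its argument "commands" is a list of rows, each a list of 7 numbers: the shift along the world's x, y, z in units of 1 m (1.0 is 1 m), then the turn, a rotation vector about the world's x, y, z in units of 120 degrees (1.0 is 120 degrees), then the opening, from 0 (shut) to 1 (fully open). In form: [[x, y, z, ax, ay, az, grip], ...]. A call has exactly 10 rows; each row is the pose to reach, as a shift and turn from the pose commanded when the call began; what a row does not reach only later rows make up. A row lasts 1/8 s, in which the tool goes at most 62.5 mm and 10.7 degrees, less where a joint would pass 70% of its speed; a pose out of reach is approached as far as the arm can. A call with a number of a shift or a turn outside -1 to 1 is refused whole. A call with a gripper value outside its range is refused whole. The fingers move at their own pace and stop on an object; "grip_force" is the grip in N (left out, the last holds). Time passes only in rows, so rows that repeat a pose let the fingers close, or fill a call up. It gives the time, the measured TCP pose, the force and the opening at its end, in the units of the state.
- manip.read_state(): the state, without advancing time (a new reading comes with each control period).
- camera(name): name is "scene" or "top" or "wrist"; returns a dict with "pixels" (480x640x3 uint8, blue, green, red), "vertical_fov" (degrees; the focal length in pixels is half the picture's height over the tangent of half this angle, whatever the lens; pixels are square), "cx", "cy" (the principal point, pixels), "rvec" (rotation vector, rad) and "tvec" (3), from world to camera coordinates, as OpenCV has them. Camera axes: x right, y down, z forward; pixel columns grow to the right and rows downward; lengths in mm; the calibration is good to about 2 mm. A picture is of the moment at which its call begins. There is no depth.
- manip.sign_off(): hands the job in, once; it reports no verdict.
The state is a dict: "clock": time; "joints": joint angles; "qd": joint speeds; "effort": joint torques, N m; "eef_pos": TCP position; "eef_rot": TCP orientation; "wrist_force": force on the tool from outside, world axes, zero at the start; "moment": the same for the moment, N m; "finger_gap": finger opening in mm.
Only numpy, scipy, OpenCV 4.12 (cv2) and the standard library are available. Lean on these libraries where they do the work, as an engineer would, in place of code of your own. Each camera call takes 0.05 s, during which the arm holds its last target.

TASK

Put the steel nail clipper into the open tray of the white enamel caddy, swing the caddy's lid fully shut, then lock it with the T-handle stud on the lid: press the handle down against its spring until it meets the rubber stop inside, then turn it a quarter turn clockwise seen from above without forcing or wrenching it, and let it spring up so that its cross pin catches. Leave the other things where they are.

Things in the scene. Friction and masses are not known exactly. Their poses are not given: they have to be found in the camera images.
- caddy: White enamel caddy, fixed to the vanity top, 150 (x) by 200 (y), rim 95 high, wire loops out to y +-125 at z 70. Origin: centre of the underside; x points from its front (stud side) to its hinge side, z up. Closed foot, above it an open tray (inside x -72 to 72, y -97 to 97, floor at z 52). A steel stud socket in it, x -65 to -29, y -18 to 18, top at z 84 to 94. The tray's +y side is free.
- tray_floor (a point): Centre of the tray's floor, 52 above the caddy's origin; caddy's axes.
- lid_hinge (a point): On the hinge line of the lid, middle of its length; caddy point x 75, y 0, z 95. Turns with the lid. Lid frame: when shut its axes are the caddy's; the lid is a white plate reaching from x -151 to 1, y -103 to 103, z 0 to 6 (outer face at z 6).
- lid_edge (a point): Middle of the lid's free edge on its outer face, lid frame x -150, y 0, z 6.
- lid (a joint): Lid angle in rad: 0 shut, grows as it opens (1.57 upright, leaning away from the tray beyond). A stiff hinge holds it where it is left; it takes about 5 N at 110 mm from the hinge to move it.
- stud_grip (a point): Centre of the stud's T-handle: a steel bar 42 long (its x), 12 thick (y), 24 tall (z) on a thin shaft out of the lid's outer face at lid point x -122, y 0. Unpressed, the bar's underside is 24, this point 36, its top 48 above the face. Unlocked, its x is the lid's x. Moves and turns with the handle. Lid open: it sticks out on the outer side.
- stud_press (a joint): How far the stud is pressed into the lid, m, 0 to 0.022. Spring 4 N at 0, plus 0.25 N per mm. A cross pin in a slot below keeps it from turning until pressed far enough: between 8 and 18.5 mm, unknown for each caddy; about 0.6 mm deeper a rubber stop is met. Turned a quarter and let go, it springs up to 8 mm above the depth where it came free (pin in its notch).
- stud_turn (a joint): Turn of the stud, rad: 0 unlocked (at rest within about 0.1), grows clockwise seen from above; 1.57 locked, end stop at 1.72. Between, the pin rubs under a flat ledge and the stud stays where left.
- handle (a joint): Elastic twist of the handle relative to the stud, rad, + clockwise: 3 N m per rad, 0 when let go. A free stud turns with under 0.1 N m; twisting it against its slot winds this up, and beyond 0.25 (0.75 N m) either way the shank is wrenched.
- buffer (a joint): Squeeze of the hidden rubber stop under the stud, m; 0 untouched, about 20 N per mm on top of the spring. More than 0.6 mm (12 N, about 19 N of push on the stud in all) damages it.
- clipper: Steel nail clipper, 86 long (its x, jaws at +x), 16 wide (its y), 17 high, lying flat on its base on the vanity, 60 to 130 g. Origin: centre of its underside.
- hair_pick: Wooden hair pick, about 190 long (x -102 to 88, tines at +x), 62 wide at most, 9 thick, lying flat. Bystander.
- cup: Clear plastic cup, 72 wide, 95 high, open upward. Bystander. Origin: centre of its underside.
- soap_dish: Grey ceramic soap dish 125 by 85 by 24 with a soap bar in it. Bystander. Origin: centre of its underside.
- tin: Small round aluminium tin, 42 wide, 17 high, lying in the tray's -y side. It may stay there. Bystander. Origin: centre of its underside.
Things that resemble listed ones, but are neither listed nor needed, are in the scene too. There is more than one size of the clipper; the one meant has the size given above.

How it is judged (in metres and radians):
On the way, in this order (a step that is already met when the one before it is completed fails the run):
1. the clipper lies in the tray, let go, the lid still open (x of clipper in the frame of caddy between -0.075 and 0.075 m and y of clipper in the frame of caddy between -0.1 and 0.1 m and z of clipper in the frame of caddy between 0.045 and 0.08 m and contact force between the fingers and clipper below 0.1 N and value of joint lid above 0.8 rad), for 0.2 s.
2. the lid is fully shut, the stud not yet turned (value of joint lid below 0.025 rad and value of joint stud_turn below 0.3 rad), for 0.2 s.
3. the stud is turned a quarter and its pin has sprung up into the notch (value of joint stud_turn between 1.46 and 1.68 rad and value of joint stud_press below 0.0108 m), for 0.2 s.
At the end, for the whole second after the job is handed in: The clipper lies at rest in the caddy's tray, the lid is shut (within 0.025 rad), the stud is turned a quarter (1.46 to 1.68 rad) and has sprung up into its notch (pressed less than 10.8 mm) (all of step 3 and x of clipper in the frame of caddy between -0.075 and 0.075 m and y of clipper in the frame of caddy between -0.1 and 0.1 m and z of clipper in the frame of caddy between 0.045 and 0.08 m and value of joint lid below 0.025 rad and linear speed of clipper below 0.02 m/s); the robot touches nothing.
It fails at once if the stud was forced: the rubber stop squeezed more than 0.6 mm (12 N) (value of joint buffer above 0.0006 m).
It fails at once if the handle was wrenched: twisted more than 0.25 rad (0.75 N m) against the stud (value of joint handle above 0.25 rad or value of joint handle below -0.25 rad).
It fails at once if the hair pick, the cup or the soap dish was moved more than 30 mm (distance of any of hair_pick, cup, soap_dish from where it was at the start of the episode above 0.03 m).
It fails at once if the tin in the tray was moved more than 60 mm (distance of tin from where it was at the start of the episode above 0.06 m).
It also fails if it takes over 72 s, if anything falls off the work surface, if the arm or the gripper's body presses on something with over 40 N, if the wrist force passes 120 N, or if a joint passes its speed limit or range.

## Working session

There is one attempt and no reset: what is moved stays moved. The work goes in short steps, Python scripts to look and compute and a tool call to move; the robot and the scene stay as the last step left them, time stands still between calls to the robot, and variables do not carry over. Pictures are saved under pics/ and viewed, and the job is handed in when it is done.

Besides the shell and the picture viewer there is one more tool, called after ">>>" as name(argument=value, ...), one argument or row to a line, values as JSON. jog_arm: Moves the arm, as the interface text tells. Its arguments: {"type":"object","properties":{"commands":{"type":"array","items":{"type":"array","items":{"type":"number"}}},"grip_force":{"type":"number"}},"required":["commands"]}

```bash
mkdir -p pics; ls; cat > h.py <<'E'
import numpy as np, cv2, pickle
from cell import manip, camera
def grab(n,tag):
    c=camera(n); cv2.imwrite(f'pics/{tag}.png',c['pixels']); pickle.dump(c,open(f'pics/{tag}.pkl','wb')); return c
def load(tag): return pickle.load(open(f'pics/{tag}.pkl','rb'))
def cam(c):
    f=240/np.tan(np.radians(c['vertical_fov'])/2); K=np.array([[f,0,c['cx']],[0,f,c['cy']],[0,0,1]])
    R=cv2.Rodrigues(np.array(c['rvec'],float))[0]; t=np.array(c['tvec'],float).reshape(3); return K,R,t
def proj(c,P):
    K,R,t=cam(c); P=np.atleast_2d(P).astype(float); q=(R@P.T).T+t; q=(K@q.T).T; return q[:,:2]/q[:,2:]
def onz(c,uv,z):
    K,R,t=cam(c); C=-R.T@t; out=[]
    for u in np.atleast_2d(uv):
        d=R.T@np.linalg.solve(K,[u[0],u[1],1]); out.append(C+d*(z-C[2])/d[2])
    return np.array(out)
def crop(tag,x0,y0,x1,y1,s,out):
    im=cv2.imread(f'pics/{tag}.png')[y0:y1,x0:x1]; cv2.imwrite(f'pics/{out}.png',cv2.resize(im,None,fx=s,fy=s,interpolation=cv2.INTER_CUBIC))
E
python3 - <<'E'
from h import *
for n in('scene','top','wrist'):
    c=grab(n,n+'0'); K,R,t=cam(c); print(n,c['vertical_fov'],c['cx'],c['cy'],-R.T@t,R[2])
print(manip.read_state())
E
```

```text
pics
scene 46.16796557303041 331.69492134370665 246.67570017055732 [1432.16437051  816.83107946  874.18213272] [-0.62985905 -0.54514394 -0.55325913]
top 50.45415397254372 321.8660235888915 241.8891024810582 [ 410.12075855   47.72473644 1160.69652183] [ 0.12636457  0.00828238 -0.99194929]
wrist 59.39909531034885 316.9117172977401 237.97871109474892 [ 229.10043123 -504.52491078  384.18714166] [-0.24364537 -0.07367949 -0.96706167]
{'clock': 0.15, 'joints': array([-1.34460810e+00,  3.00347990e-01,  1.52142759e+00, -7.55664551e-06,
        1.32070639e+00, -6.66103690e-02]), 'qd': array([ 0.00027707, -0.00307649, -0.00209197,  0.0002375 , -0.00037818,
        0.00046772]), 'effort': array([ 4.16004223e-04, -5.31962585e+01, -3.52820599e+01,  7.07859616e-02,
        2.36096786e-02, -7.43140640e-05]), 'eef_pos': array([ 158.69328046, -526.40112291,  205.01879492]), 'eef_rot': array([-3.14070482e+00, -5.18906428e-05,  2.92800451e-01]), 'wrist_force': array([-1.027159  ,  0.06391374, -0.44575665]), 'moment': array([-0.05265788, -0.02600823, -0.00441946]), 'finger_gap': 94.26476495268132}
```

View pics/top0.png

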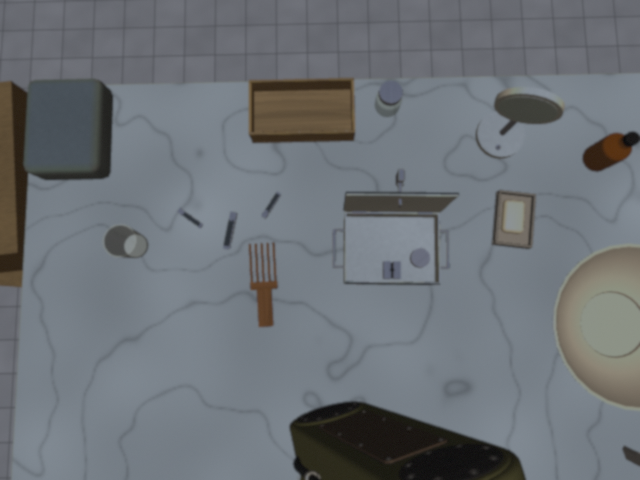

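View pics/scene0.png

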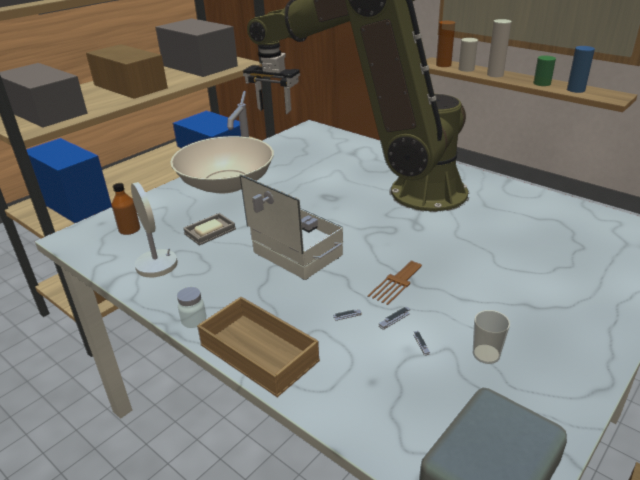

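View pics/wrist0.png

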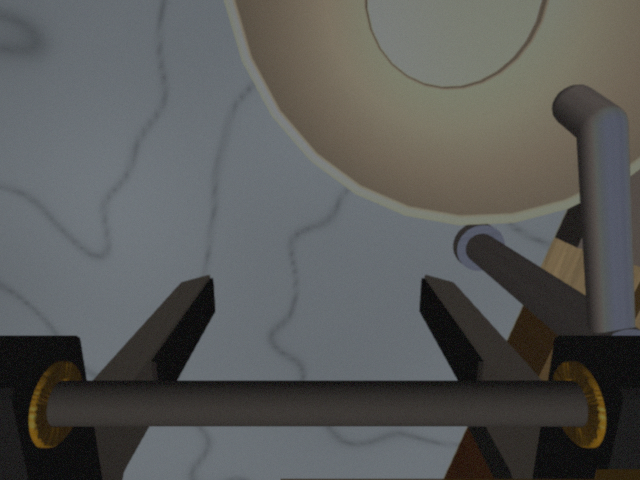

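```bash
python3 - <<'E'
from h import *
c=load('top0')
pts=dict(A=[[180,211],[201,226]],B=[[234,212],[228,247]],C=[[279,194],[265,216]],cad=[[344,284],[438,284],[436,215],[347,215]],stud=[[400,178],[400,200]],cup=[[125,240]],tin=[[420,258]])
for k,p in pts.items():
    for z in (0,15,95): print(k,z,onz(c,p,z)[:,:2].round(0).tolist())
    P=onz(c,p,8)
    if len(P)==2: print('len',np.linalg.norm(P[0]-P[1]))
crop('top0',165,180,300,340,5,'cr1'); crop('top0',320,160,470,300,5,'cr2')
crop('scene0',230,170,450,370,3.6,'cr3')
E
```

```text
A 0 [[636.0, 386.0], [600.0, 336.0]]
A 15 [[634.0, 381.0], [598.0, 332.0]]
A 95 [[618.0, 358.0], [585.0, 313.0]]
len 60.756597586268
B 0 [[632.0, 260.0], [550.0, 273.0]]
B 15 [[629.0, 257.0], [548.0, 270.0]]
B 95 [[614.0, 243.0], [539.0, 255.0]]
len 81.99932826089673
C 0 [[672.0, 155.0], [621.0, 188.0]]
C 15 [[669.0, 154.0], [618.0, 186.0]]
C 95 [[651.0, 146.0], [604.0, 176.0]]
len 60.476534374280035
cad 0 [[461.0, 9.0], [457.0, -204.0], [616.0, -207.0], [620.0, -2.0]]
cad 15 [[460.0, 9.0], [456.0, -201.0], [613.0, -204.0], [617.0, -1.0]]
cad 95 [[456.0, 12.0], [453.0, -184.0], [599.0, -186.0], [602.0, 2.0]]
stud 0 [[705.0, -127.0], [652.0, -125.0]]
stud 15 [[701.0, -125.0], [649.0, -123.0]]
stud 95 [[681.0, -113.0], [633.0, -111.0]]
len 51.876208916482675
cup 0 [[571.0, 512.0]]
cup 15 [[569.0, 506.0]]
cup 95 [[558.0, 474.0]]
tin 0 [[517.0, -166.0]]
tin 15 [[515.0, -163.0]]
tin 95 [[508.0, -148.0]]
```

View pics/cr1.png

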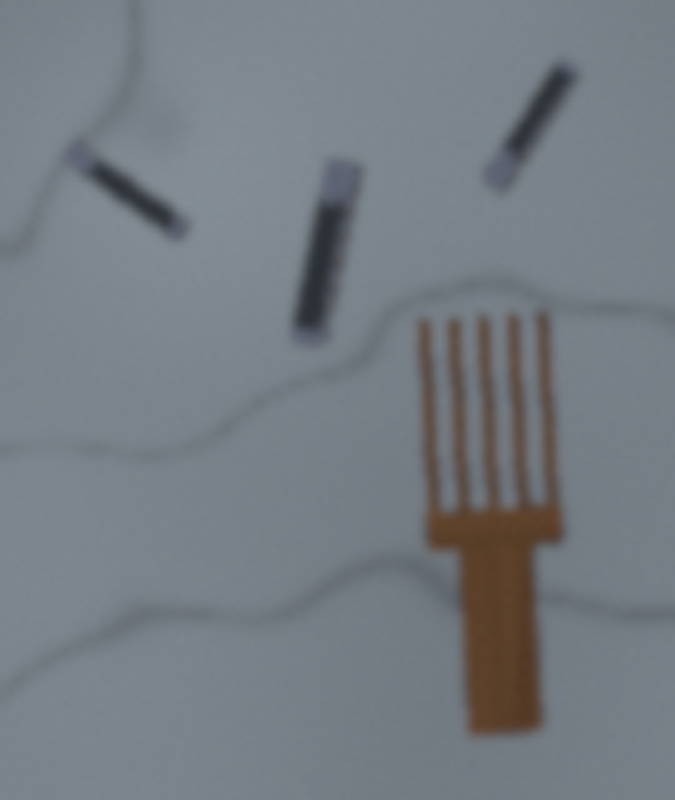

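View pics/cr2.png

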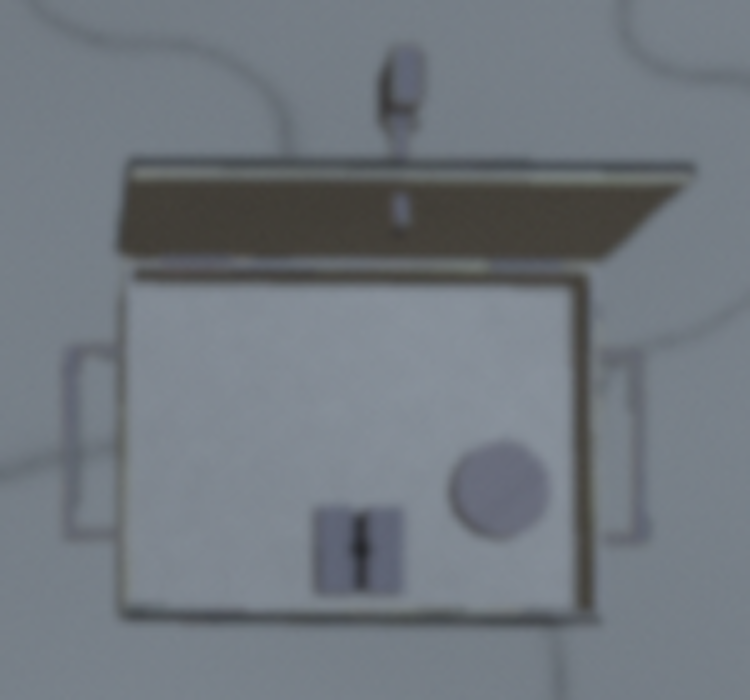

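View pics/cr3.png

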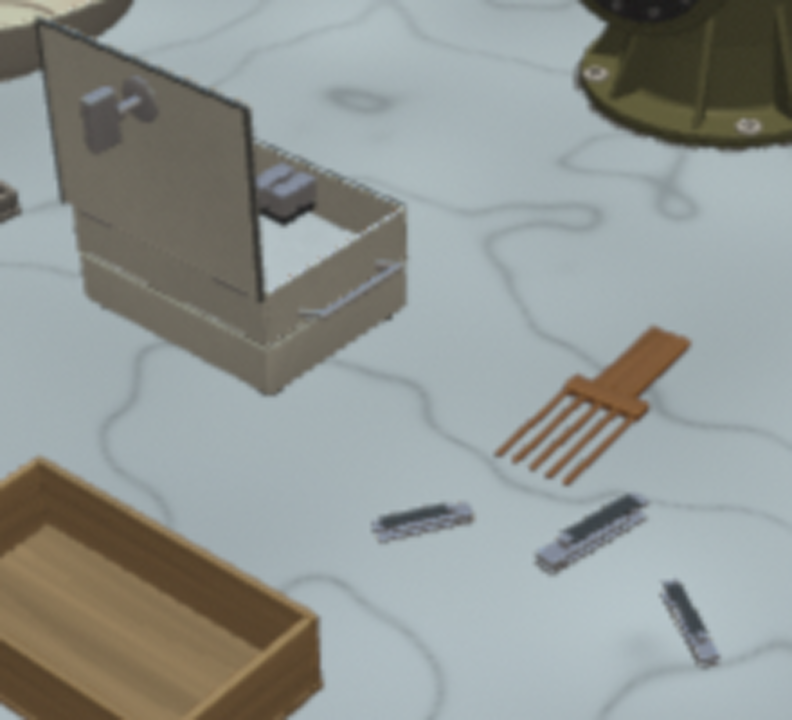

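```bash
cat > fit.py <<'E'
from h import *
from scipy.optimize import least_squares
T,S=load('top0'),load('scene0')
def Rz(a): return np.array([[np.cos(a),-np.sin(a),0],[np.sin(a),np.cos(a),0],[0,0,1]])
def cad(p,P): return np.atleast_2d(P)@Rz(p[2]).T+[p[0],p[1],0]
def lid(p,P):
    a=p[3]; P=np.atleast_2d(P).astype(float); # rotate about y at hinge, opening: -x -> +z
    M=np.array([[np.cos(a),0,np.sin(a)],[0,1,0],[-np.sin(a),0,np.cos(a)]])
    return cad(p,P@M.T+[75,0,95])
obs=[(T,'c',[-75,100,95],(343.6,283)),(T,'c',[-75,-100,95],(439.6,284)),(T,'c',[75,-100,95],(437.6,215)),(T,'c',[75,100,95],(345,214.5)),
(S,'c',[-75,100,95],(342.5,227.5)),(S,'c',[-75,100,0],(342.5,255.5)),(S,'c',[75,100,0],(305,279.4)),(S,'c',[75,-100,0],(253.6,253.3)),
(T,'l',[-151,103,6],(346,192)),(T,'l',[-151,-103,6],(458.6,192.7)),(S,'l',[-151,-103,6],(240.6,176)),(S,'l',[-151,103,6],(299.2,200.6)),
(T,'l',[-122,0,48],(400.5,170)),(S,'l',[-122,0,36],(258,203))]
def res(p,full=False):
    r=[]
    for c,k,P,uv in obs: r.append(proj(c,(cad if k=='c' else lid)(p,P))[0]-uv)
    return np.array(r) if full else np.ravel(r)
if __name__=='__main__':
    s=least_squares(res,[528,-88,-.02,1.57],loss='soft_l1'); print(s.x, np.round(res(s.x,True),1).tolist())
E
python3 fit.py
```

```text
[ 5.27990664e+02 -9.01266226e+01 -3.14270581e-02  1.61314378e+00] [[0.3, 1.1], [0.5, 1.4], [1.4, -0.6], [-0.5, -1.2], [0.1, -0.3], [0.6, 1.3], [-0.1, 3.0], [-0.6, 1.0], [-0.3, -0.3], [-0.2, 0.3], [-2.1, -0.5], [-2.5, -0.0], [-1.0, 5.0], [0.7, -0.0]]
```

>>> jog_arm(
  commands=[
    [0.02, 0.03, 0.02, 0, 0, 0.085, 0.6],
    [0.05, 0.08, 0.04, 0, 0, 0.17, 0.6],
    [0.08, 0.14, 0.05, 0, 0, 0.255, 0.6],
    [0.11, 0.2, 0.05, 0, 0, 0.34, 0.6],
    [0.14, 0.26, 0.05, 0, 0, 0.425, 0.6],
    [0.17, 0.32, 0.05, 0, 0, 0.51, 0.6],
    [0.2, 0.38, 0.05, 0, 0, 0.595, 0.6],
    [0.23, 0.44, 0.05, 0, 0, 0.68, 0.6],
    [0.26, 0.5, 0.05, 0, 0, 0.765, 0.6],
    [0.29, 0.56, 0.05, 0, 0, 0.85, 0.6],
  ],
  grip_force=20,
)

```text
clock: 1.4
eef_pos: [432.5, 2.1, 255.6]
eef_rot: [3.141, 0.0, 2.079]
wrist_force: [0.7, -0.8, -0.0]
finger_gap: 55.9
```

>>> jog_arm(
  commands=[
    [0.02, 0.035, 0, 0, 0, 0.085, 0.6],
    [0.05, 0.08, -0.01, 0, 0, 0.17, 0.6],
    [0.08, 0.13, -0.02, 0, 0, 0.255, 0.6],
    [0.11, 0.18, -0.03, 0, 0, 0.34, 0.6],
    [0.13, 0.215, -0.04, 0, 0, 0.4, 0.6],
    [0.141, 0.231, -0.055, 0, 0, 0.433, 0.6],
    [0.141, 0.231, -0.075, 0, 0, 0.433, 0.6],
    [0.141, 0.231, -0.09, 0, 0, 0.433, 0.6],
    [0.141, 0.231, -0.1, 0, 0, 0.433, 0.6],
    [0.141, 0.231, -0.1, 0, 0, 0.433, 0.6],
  ],
)

```text
clock: 2.65
eef_pos: [572.9, 230.7, 155.1]
eef_rot: [-3.141, -0.001, 2.98]
wrist_force: [0.0, 0.6, 0.1]
finger_gap: 56.3
```

```bash
python3 - <<'E'
from h import *
grab('wrist','w1')
s=manip.read_state(); print(s['eef_pos'],s['eef_rot'],s['joints'],s['finger_gap'])
E
```

```text
[573.16032478 230.84425454 155.83182569] [3.14145033e+00 3.07197041e-04 2.97958002e+00] [ 3.23620941e-01  4.91577838e-01  1.37293130e+00 -1.83047741e-05
  1.27674540e+00 -1.08515747e+00] 56.39055259992998
```

View pics/w1.png

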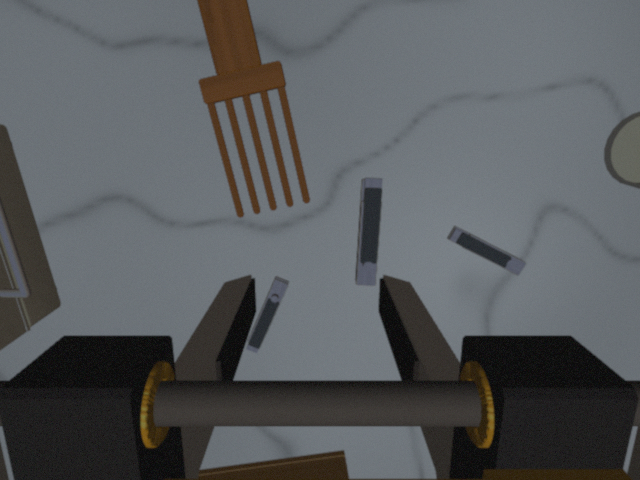

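```bash
python3 - <<'E'
from h import *
c=load('w1')
crop('w1',330,160,420,300,5,'w1c')
top=[[361.5,179.5],[382,179.5],[376,283],[356.5,282.5]]
for z in (0,10,17): print(z,onz(c,top,z)[:,:2].round(1).tolist())
for a in([360,179,382,179,0,0],):pass
P=onz(c,[[371,181],[366,284]],10); print(np.linalg.norm(P[0]-P[1]))
for p in ([[454,229],[520,270]],[[283,279],[252,350]]):
    P=onz(c,p,6); print(np.linalg.norm(P[0]-P[1]),P)
E
```

```text
0 [[545.0, 271.2], [547.7, 287.2], [633.6, 271.4], [630.4, 255.2]]
10 [[543.7, 270.4], [546.2, 285.9], [629.6, 270.6], [626.5, 254.9]]
17 [[542.7, 269.8], [545.2, 285.0], [626.8, 270.0], [623.8, 254.6]]
84.4228941343786
66.85425604168138 [[595.52787959 338.52634006   6.        ]
 [639.02747877 389.29322319   6.        ]]
71.29187080037116 [[615.18513229 195.37181384   6.        ]
 [675.17283259 156.8490069    6.        ]]
```

View pics/w1c.png

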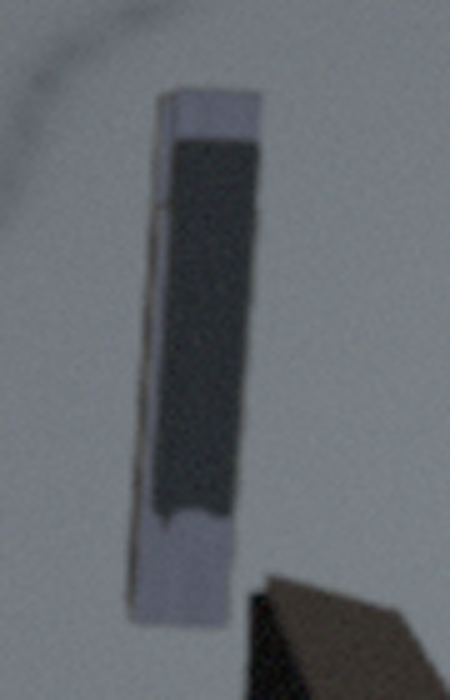

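>>> jog_arm(
  commands=[
    [0.014, 0.0395, -0.02, 0, 0, -0.01, 0.6],
    [0.014, 0.0395, -0.06, 0, 0, -0.01, 0.6],
    [0.014, 0.0395, -0.1, 0, 0, -0.01, 0.6],
    [0.014, 0.0395, -0.13, 0, 0, -0.01, 0.6],
    [0.014, 0.0395, -0.145, 0, 0, -0.01, 0.6],
    [0.014, 0.0395, -0.15, 0, 0, -0.01, 0.6],
    [0.014, 0.0395, -0.15, 0, 0, -0.01, 0.6],
    [0.014, 0.0395, -0.15, 0, 0, -0.01, 0],
    [0.014, 0.0395, -0.15, 0, 0, -0.01, 0],
    [0.014, 0.0395, -0.15, 0, 0, -0.01, 0],
  ],
  grip_force=25,
)

```text
clock: 3.95
eef_pos: [587.2, 270.6, 5.8]
eef_rot: [3.141, 0.0, 2.959]
wrist_force: [0.2, 0.2, -0.4]
finger_gap: 29.5
```

>>> jog_arm(
  commands=[
    [0, 0, 0, 0, 0, 0, 0],
    [0, 0, 0, 0, 0, 0, 0],
    [0, 0, 0, 0, 0, 0, 0],
    [0, 0, 0.02, 0, 0, 0, 0],
    [0, 0, 0.06, 0, 0, 0, 0],
    [0, 0, 0.11, 0, 0, 0, 0],
    [-0.01, -0.04, 0.155, 0, 0, 0.02, 0],
    [-0.02, -0.09, 0.165, 0, 0, 0.04, 0],
    [-0.03, -0.15, 0.165, 0, 0, 0.06, 0],
    [-0.04, -0.21, 0.165, 0, 0, 0.072, 0],
  ],
)

```text
clock: 5.2
eef_pos: [546.5, 58.9, 172.1]
eef_rot: [3.142, 0.002, 3.111]
wrist_force: [1.6, -0.3, 0.0]
finger_gap: 15.5
```

```bash
python3 - <<'E'
from h import *
grab('wrist','w2')
s=manip.read_state(); print(s['eef_pos'],s['eef_rot'],s['wrist_force'],s['finger_gap'])
E
```

```text
[545.71964764  53.18584553 171.95958739] [-3.14003787e+00  1.11794614e-03  3.10896226e+00] [-0.1248644  -5.92277362 -0.77772339] 15.105725178860911
```

View pics/w2.png

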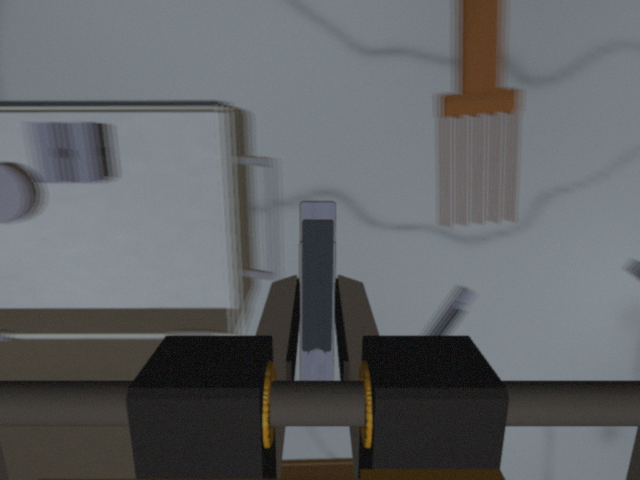

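>>> jog_arm(
  commands=[
    [-0.003, -0.03, 0, 0, 0, 0, 0],
    [-0.006, -0.06, 0, 0, 0, 0, 0],
    [-0.009, -0.085, 0, 0, 0, 0, 0],
    [-0.009, -0.099, 0, 0, 0, 0, 0],
    [-0.009, -0.099, -0.03, 0, 0, 0, 0],
    [-0.009, -0.099, -0.06, 0, 0, 0, 0],
    [-0.009, -0.099, -0.09, 0, 0, 0, 0],
    [-0.009, -0.099, -0.105, 0, 0, 0, 0],
    [-0.009, -0.099, -0.108, 0, 0, 0, 0],
    [-0.009, -0.099, -0.11, 0, 0, 0, 0],
  ],
)

```text
clock: 6.5
eef_pos: [538.6, -38.5, 61.4]
eef_rot: [-3.141, 0.001, 3.11]
wrist_force: [-0.3, 0.4, -1.1]
finger_gap: 15.2
```

```bash
python3 - <<'E'
from h import *
grab('wrist','w3')
s=manip.read_state(); print(s['eef_pos'],s['eef_rot'],s['wrist_force'],s['finger_gap'])
E
```

```text
[538.5166554  -38.49964256  61.18354093] [-3.14142766e+00  1.32072308e-03  3.10981704e+00] [-0.20515633 -0.60792767 -1.55920734] 15.170469003009062
```

View pics/w3.png

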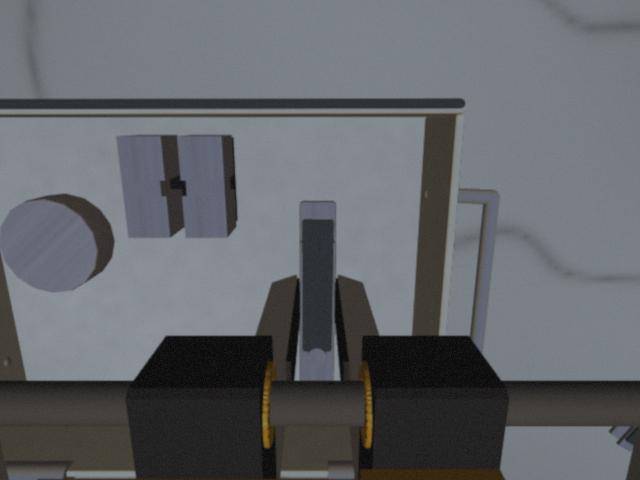

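>>> jog_arm(
  commands=[
    [0, 0, -0.002, 0, 0, 0, 0],
    [0, 0, -0.002, 0, 0, 0, 0.35],
    [0, 0, -0.002, 0, 0, 0, 0.35],
    [0, 0, -0.002, 0, 0, 0, 0.35],
    [0, 0, -0.002, 0, 0, 0, 0.35],
    [0, 0, 0.01, 0, 0, 0, 0.35],
    [0, 0, 0.04, 0, 0, 0, 0.35],
    [0, 0, 0.08, 0, 0, 0, 0.35],
    [0, 0, 0.13, 0, 0, 0, 0.35],
    [0, 0, 0.18, 0, 0, 0, 0.35],
  ],
)

```text
clock: 7.8
eef_pos: [537.7, -38.4, 243.0]
eef_rot: [-3.142, 0.001, 3.11]
wrist_force: [1.0, -0.1, -0.6]
finger_gap: 32.8
```

```bash
python3 - <<'E'
from h import *
grab('wrist','w4');grab('top','t4')
s=manip.read_state(); print(s['eef_pos'],s['eef_rot'],s['wrist_force'],s['finger_gap'])
crop('t4',320,160,470,300,5,'t4c')
c=load('w4'); print(proj(c,[[588,-38,95]]))
E
```

```text
[539.55466826 -38.65837912 246.79737745] [-3.14059491  0.009279    3.10982304] [-0.1819398  -0.46194809 -0.47207131] 32.85100021541627
[[319.30096289 282.31016491]]
```

View pics/w4.png

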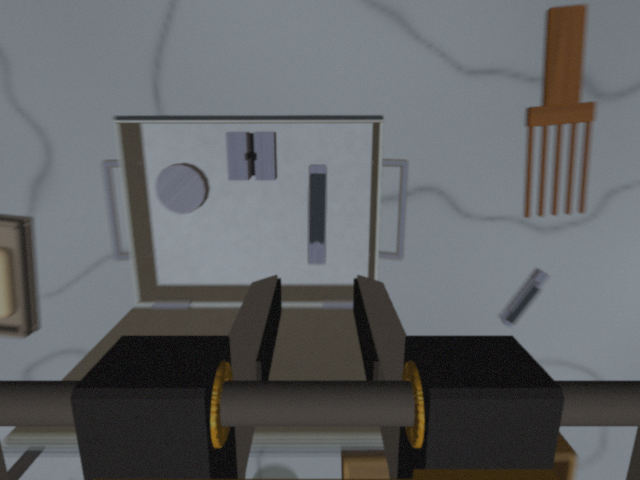

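View pics/t4c.png

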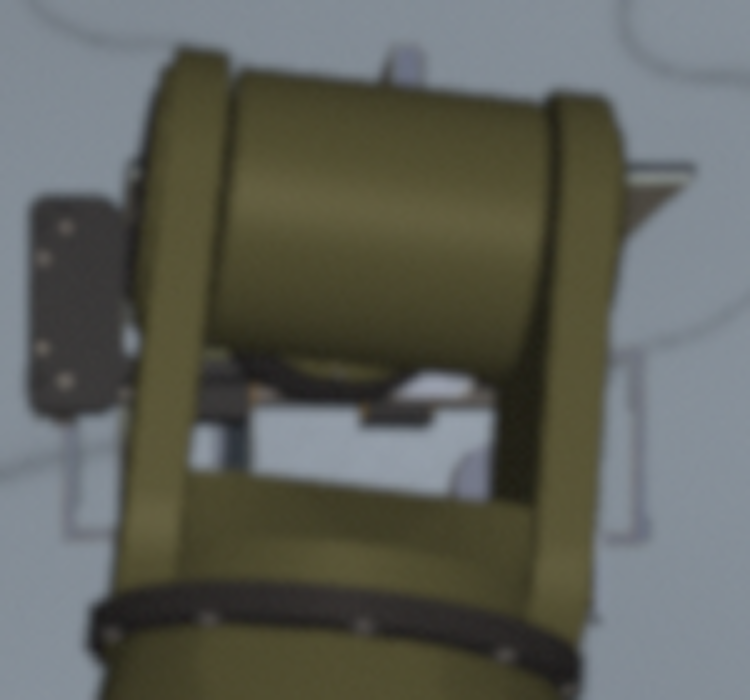

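>>> jog_arm(
  commands=[
    [0, 0, 0.03, 0, 0, 0, 0],
    [0, 0, 0.04, 0, 0, 0, 0],
    [0.03, -0.002, 0.04, 0, 0, 0, 0],
    [0.06, -0.004, 0.04, 0, 0, 0, 0],
    [0.085, -0.005, 0.04, 0, 0, 0, 0],
    [0.104, -0.005, 0.03, 0, 0, 0, 0],
    [0.104, -0.005, 0.01, 0, 0, 0, 0],
    [0.104, -0.005, -0.015, 0, 0, 0, 0],
    [0.104, -0.005, -0.035, 0, 0, 0, 0],
    [0.104, -0.005, -0.04, 0, 0, 0, 0],
  ],
)

```text
clock: 9.15
eef_pos: [641.4, -43.4, 198.5]
eef_rot: [3.141, -0.003, 3.11]
wrist_force: [0.2, 0.2, -0.2]
finger_gap: 0.2
```

```bash
python3 - <<'E'
from h import *
grab('scene','s5')
s=manip.read_state(); print(s['eef_pos'],s['eef_rot'],s['wrist_force'],s['finger_gap'])
crop('s5',210,100,410,300,3,'s5c')
E
```

```text
[641.59830586 -43.43340967 198.92170949] [ 3.14140786e+00 -2.16910981e-03  3.10979073e+00] [-0.66592266 -0.33717104 -0.3623658 ] 0.522964244882696
```

View pics/s5c.png

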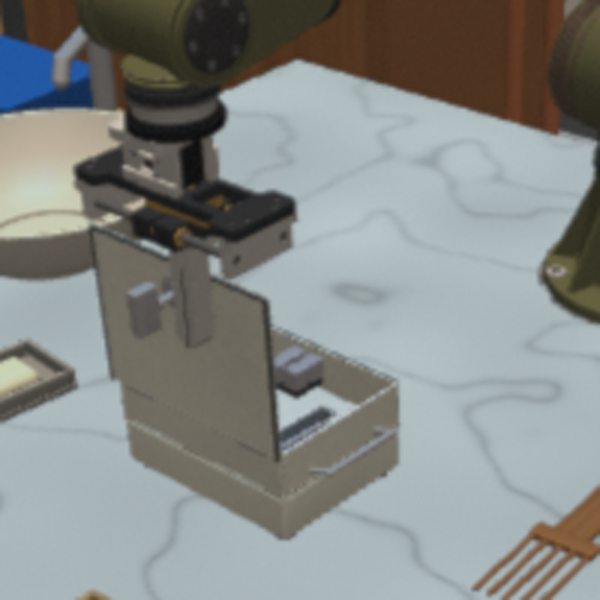

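>>> jog_arm(
  commands=[
    [-0.012, 0, 0.003, 0, 0, 0, 0],
    [-0.026, 0.001, 0.0045, 0, 0, 0, 0],
    [-0.045, 0.001, 0.003, 0, 0, 0, 0],
    [-0.064, 0.002, -0.001, 0, 0, 0, 0],
    [-0.084, 0.003, -0.01, 0, 0, 0, 0],
    [-0.102, 0.003, -0.0225, 0, 0, 0, 0],
    [-0.117, 0.004, -0.0385, 0, 0, 0, 0],
    [-0.1285, 0.004, -0.057, 0, 0, 0, 0],
    [-0.134, 0.004, -0.07, 0, 0, 0, 0],
    [-0.136, 0.004, -0.078, 0, 0, 0, 0],
  ],
)

```text
clock: 10.45
eef_pos: [505.9, -39.5, 122.6]
eef_rot: [-3.141, 0.001, 3.11]
wrist_force: [-0.4, 0.0, 1.8]
finger_gap: 0.1
```

>>> jog_arm(
  commands=[
    [-0.001, 0, -0.004, 0, 0, 0, 0],
    [-0.002, 0, -0.008, 0, 0, 0, 0],
    [-0.003, 0, -0.012, 0, 0, 0, 0],
    [-0.003, 0, -0.015, 0, 0, 0, 0],
    [-0.003, 0, -0.018, 0, 0, 0, 0],
    [-0.003, 0, -0.02, 0, 0, 0, 0],
    [-0.003, 0, -0.021, 0, 0, 0, 0],
    [-0.003, 0, -0.0215, 0, 0, 0, 0],
    [-0.003, 0, -0.022, 0, 0, 0, 0],
    [-0.003, 0, -0.022, 0, 0, 0, 0],
  ],
)

```text
clock: 11.7
eef_pos: [503.1, -39.5, 101.2]
eef_rot: [-3.142, 0.0, 3.11]
wrist_force: [-6.1, -0.3, 9.7]
finger_gap: 0.2
```

```bash
python3 - <<'E'
from h import *
grab('scene','s6')
s=manip.read_state(); print(s['eef_pos'],s['eef_rot'],s['wrist_force'],s['finger_gap'])
crop('s6',210,100,410,300,3.9,'s6c')
E
```

```text
[503.07349888 -39.48405973 101.18141299] [-3.14150000e+00  3.06428071e-04  3.10983767e+00] [-5.1346942   0.73162463 10.72662802] 0.42821557577455877
```

View pics/s6c.png

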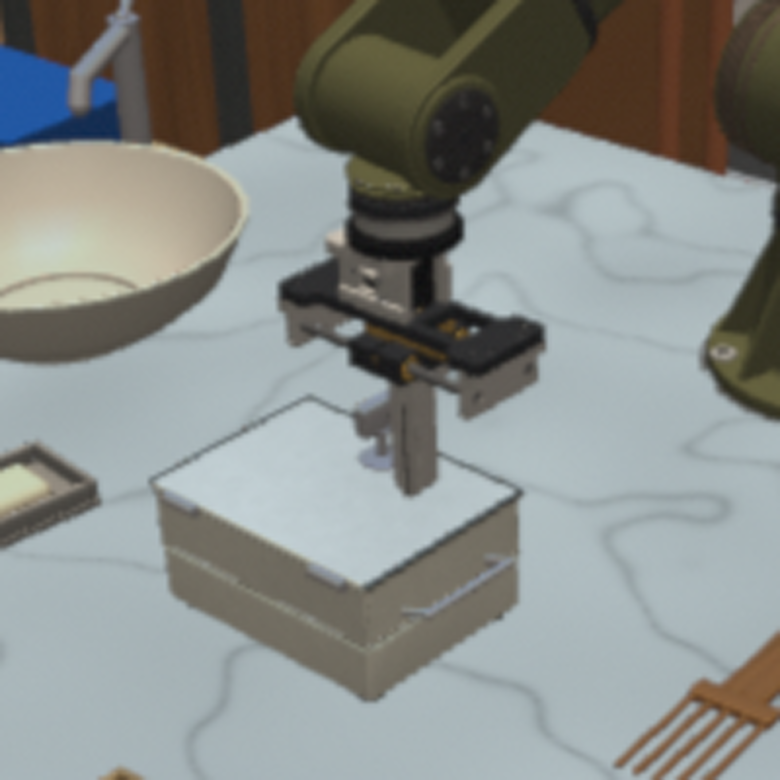

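>>> jog_arm(
  commands=[
    [0, 0, 0.02, 0, 0, 0, 0],
    [0, 0, 0.06, 0, 0, 0, 0.1],
    [0, 0, 0.1, 0, 0, 0, 0.4],
    [-0.01, -0.02, 0.11, 0, 0, 0, 0.4],
    [-0.022, -0.04, 0.11, 0, 0, 0, 0.4],
    [-0.022, -0.049, 0.11, 0, 0, 0, 0.4],
    [-0.022, -0.049, 0.11, 0, 0, 0, 0.4],
    [-0.022, -0.049, 0.11, 0, 0, 0, 0.4],
    [-0.022, -0.049, 0.11, 0, 0, 0, 0.4],
    [-0.022, -0.049, 0.11, 0, 0, 0, 0.4],
  ],
  grip_force=3,
)

```text
clock: 13.0
eef_pos: [481.1, -88.2, 210.4]
eef_rot: [3.142, -0.0, 3.11]
wrist_force: [-0.4, 0.4, 0.3]
finger_gap: 37.8
```

```bash
python3 - <<'E'
from h import *
c=grab('wrist','w7')
s=manip.read_state(); print(s['eef_pos'],s['eef_rot'],s['wrist_force'],s['finger_gap'])
import fit
p=[528,-90.1,-.0315]
for P in ([-75,100,95],[-75,-100,95],[-47-21,6,149],[-47-21,-6,149],[-47+21,6,149],[-47+21,-6,149]): print(P,proj(c,fit.cad(p,P)).round(1))
E
```

```text
[481.10638331 -88.26040161 210.39079467] [ 3.14157416e+00 -1.01416147e-04  3.11010233e+00] [ 0.15435524 -0.1329063   0.00411647] 37.662115014328755
[-75, 100, 95] [[457.9 194.5]]
[-75, -100, 95] [[174.2 194.7]]
[-68, 6, 149] [[325.9 220.8]]
[-68, -6, 149] [[305.4 220.8]]
[-26, 6, 149] [[325.6 288.1]]
[-26, -6, 149] [[306.  288.1]]
```

View pics/w7.png

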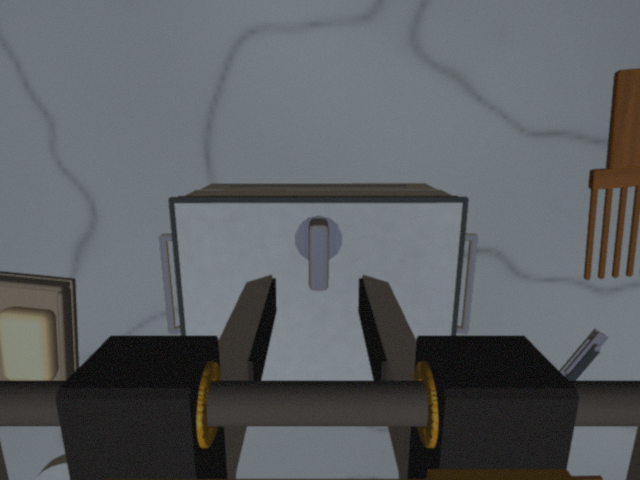

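```bash
python3 - <<'E'
from h import *
crop('w7',270,190,370,310,6,'w7c')
c=load('w7')
print(onz(c,[[170,200],[467,200]],101))
E
```

```text
[[ 452.59653028 -188.95375169  101.        ]
 [ 459.2418979    16.72403885  101.        ]]
```

View pics/w7c.png

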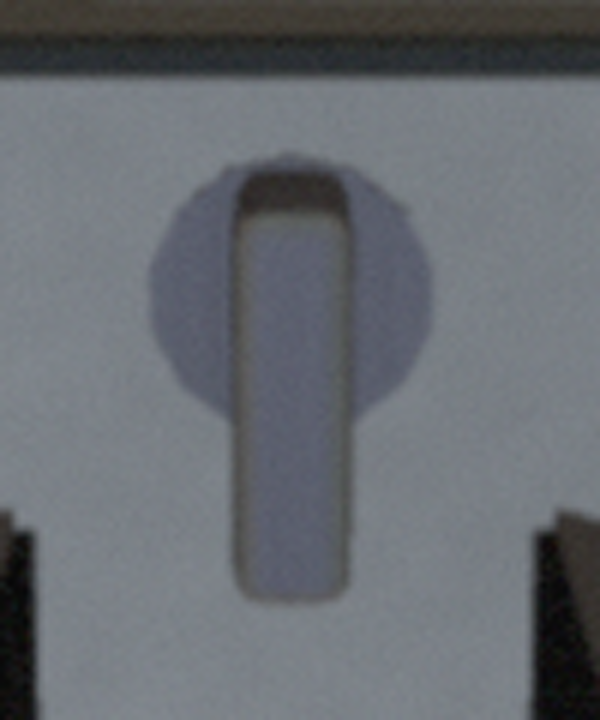

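```bash
python3 - <<'E'
from h import *
c=load('w7')
P=onz(c,[[309.2,258],[328.3,258],[318.9,225],[318.7,290.8]],149); print(P, P[:2].mean(0),P[2:].mean(0))
E
```

```text
[[482.67483189 -92.59019129 149.        ]
 [483.04192271 -81.15664937 149.        ]
 [462.59496869 -86.14831752 149.        ]
 [503.86065199 -87.56392812 149.        ]] [482.8583773  -86.87342033 149.        ] [483.22781034 -86.85612282 149.        ]
```

>>> jog_arm(
  commands=[
    [0.002, 0.001, -0.02, 0, 0, 0, 0.4],
    [0.002, 0.001, -0.045, 0, 0, 0, 0.4],
    [0.002, 0.001, -0.065, 0, 0, 0, 0.4],
    [0.002, 0.001, -0.075, 0, 0, 0, 0.3],
    [0.002, 0.001, -0.078, 0, 0, 0, 0.25],
    [0.002, 0.001, -0.078, 0, 0, 0, 0.2],
    [0.002, 0.001, -0.078, 0, 0, 0, 0],
    [0.002, 0.001, -0.078, 0, 0, 0, 0],
    [0.002, 0.001, -0.078, 0, 0, 0, 0],
    [0.002, 0.001, -0.078, 0, 0, 0, 0],
  ],
  grip_force=3,
)

```text
clock: 14.3
eef_pos: [483.3, -87.5, 132.7]
eef_rot: [-3.142, 0.001, 3.11]
wrist_force: [0.7, 0.9, 3.2]
finger_gap: 11.7
```

```bash
python3 - <<'E'
from h import *
for i in range(3):
    grab('scene','s8')
    s=manip.read_state(); print(s['eef_pos'],s['eef_rot'],s['wrist_force'],s['moment'],s['finger_gap'])
crop('s8',210,100,410,300,3.9,'s8c')
E
```

```text
[483.2458566  -87.48615037 132.68225534] [-3.14152903e+00  6.26709268e-04  3.10980515e+00] [0.28824315 1.71968268 3.01633127] [ 0.25728145 -0.37285976 -0.01445682] 12.309448416738338
[483.21850283 -87.48632213 132.63070195] [-3.14154080e+00  5.65984864e-04  3.10975453e+00] [0.64930708 1.87955034 2.41583157] [ 0.22897041 -0.34217641 -0.08220533] 12.156126389340947
[483.19592851 -87.48896592 132.57027596] [-3.14157467e+00  4.23828770e-04  3.10972873e+00] [1.66437787 1.20738841 3.63013073] [ 0.20584598 -0.42482968  0.0068407 ] 11.9692299204102
```

View pics/s8c.png

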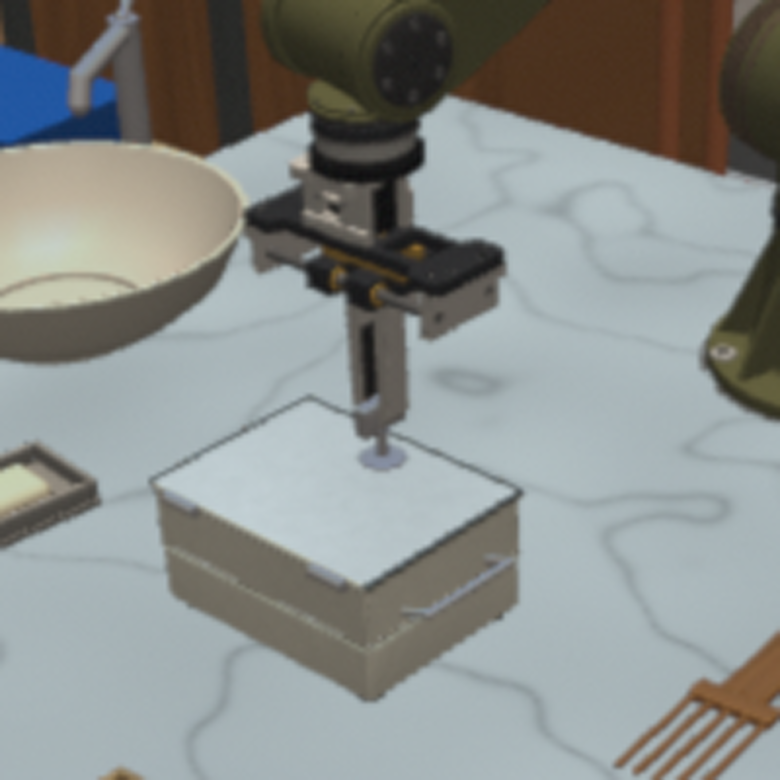

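>>> jog_arm(
  commands=[
    [0, 0, -0.0005, 0, 0, 0, 0],
    [0, 0, -0.001, 0, 0, 0, 0],
    [0, 0, -0.0015, 0, 0, 0, 0],
    [0, 0, -0.002, 0, 0, 0, 0],
    [0, 0, -0.0025, 0, 0, 0, 0],
    [0, 0, -0.003, 0, 0, 0, 0],
    [0, 0, -0.0035, 0, 0, 0, 0],
    [0, 0, -0.004, 0, 0, 0, 0],
    [0, 0, -0.0045, 0, 0, 0, 0],
    [0, 0, -0.005, 0, 0, 0, 0],
  ],
)

```text
clock: 15.7
eef_pos: [483.0, -87.5, 127.4]
eef_rot: [3.142, -0.0, 3.11]
wrist_force: [1.0, -0.1, 3.7]
finger_gap: 12.1
```

```bash
cat > st.py <<'E'
from h import *
import sys,time
f=[];m=[];z=[]
for i in range(int(sys.argv[1])):
    c=camera('wrist'); s=manip.read_state(); f.append(s['wrist_force']);m.append(s['moment']);z.append(s['eef_pos'])
cv2.imwrite('pics/%s.png'%sys.argv[2],c['pixels']); pickle.dump(c,open('pics/%s.pkl'%sys.argv[2],'wb'))
print(s['clock'],np.mean(f,0).round(2),np.mean(m,0).round(3),np.mean(z,0).round(2),s['eef_rot'].round(4),s['finger_gap'].round(1))
E
python3 st.py 2 w9
```

```text
Traceback (most recent call last):
  File "st.py", line 7, in <module>
    print(s['clock'],np.mean(f,0).round(2),np.mean(m,0).round(3),np.mean(z,0).round(2),s['eef_rot'].round(4),s['finger_gap'].round(1))
                                                                                                             ^^^^^^^^^^^^^^^^^^^^^
AttributeError: 'float' object has no attribute 'round'
```

View pics/w9.png

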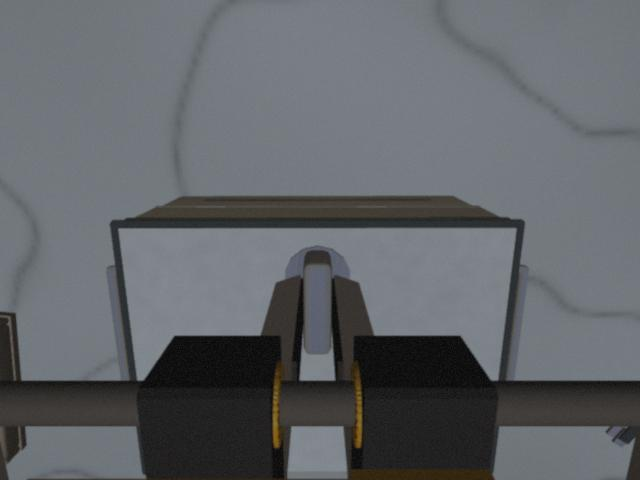

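```bash
sed -i "s/s\['finger_gap'\].round(1)/round(s['finger_gap'],1)/" st.py; python3 - <<'E'
from h import *
c=load('s8') 
crop('w9',280,230,360,370,5,'w9c')
E
python3 st.py 1 w9; python3 - <<'E'
from h import *
c=load('w9')
for z in (149,146,144):
    print(z,proj(c,[[462.6,-86.2,z],[503.9,-87.5,z]]).round(1).tolist())
E
```

```text
15.85 [-0.12  0.27  3.28] [ 0.224 -0.182  0.037] [482.93 -87.48 127.39] [ 3.1416e+00 -3.0000e-04  3.1098e+00] 11.6
149 [[317.5, 268.1], [317.6, 361.4]]
146 [[317.5, 265.6], [317.6, 357.6]]
144 [[317.5, 264.1], [317.6, 355.2]]
```

View pics/w9c.png

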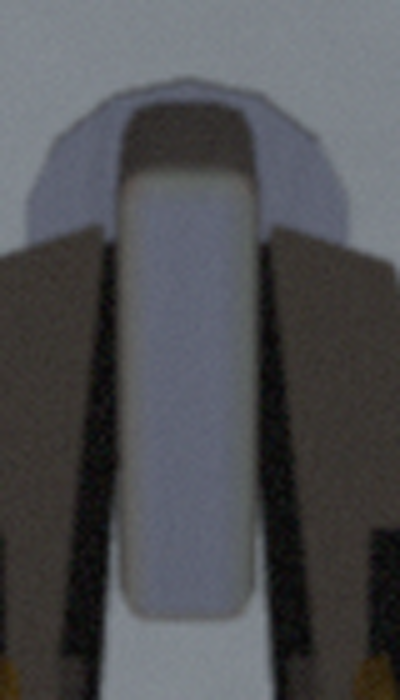

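```bash
python3 - <<'E'
from h import *
crop('w7',150,180,490,230,2.3,'a7');crop('w9',90,200,545,250,1.75,'a9')
crop('w7',160,185,200,215,10,'b7');crop('w7',440,185,480,215,10,'b7r');crop('w9',100,207,140,237,10,'b9');crop('w9',500,207,540,237,10,'b9r')
a=[cv2.imread(f'pics/{n}.png') for n in('b7','b7r','b9','b9r')]
cv2.imwrite('pics/b.png',np.vstack([np.hstack(a[:2]),np.hstack(a[2:])]))
E
```

```text
(no output)
```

View pics/b.png

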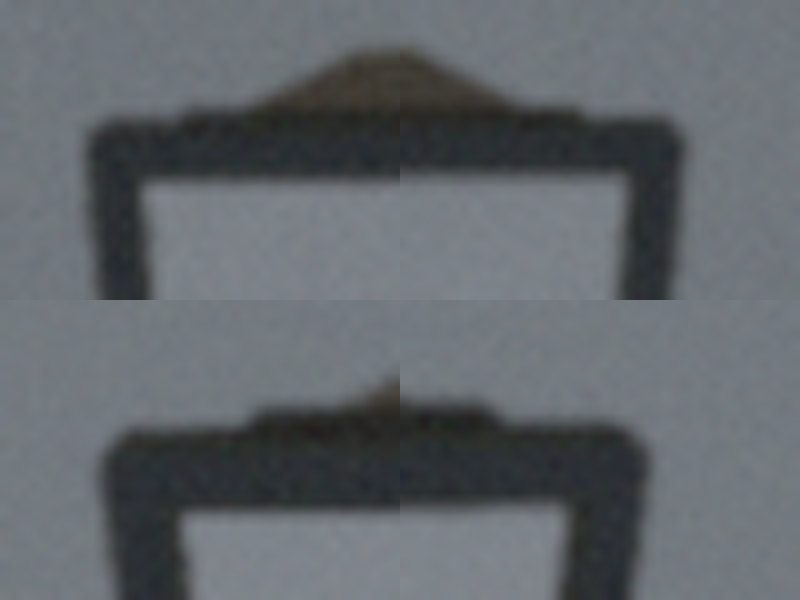

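```bash
python3 - <<'E'
from h import *
from scipy.optimize import brentq
for tag,o,i in(('w7',[[169,197.5],[468.3,197]],[[174.2,203],[462.8,202.3]]),('w9',[[110.5,220.5],[524.8,220]],[[118.2,228.2],[516.8,227]])):
    c=load(tag)
    for q in(o,i):
        w=lambda z:np.linalg.norm(np.diff(onz(c,q,z),axis=0))
        z=brentq(lambda z:w(z)-206,50,150); print(tag,w(101),w(95),z,onz(c,q,101)[:,:2].round(1).tolist())
E
```

```text
w7 207.0297888513571 211.3337946747473 102.43557731138841 [[450.8, -189.4], [457.2, 17.5]]
w7 200.29039091150437 204.45428932262212 92.77269684594015 [[454.8, -186.3], [460.8, 13.9]]
w9 207.05590389311854 213.09837500308714 102.04848219270076 [[450.6, -189.4], [457.1, 17.5]]
w9 200.1221480381368 205.9622727351341 94.96123993905269 [[454.6, -186.2], [460.5, 13.9]]
```

```bash
python3 - <<'E'
from h import *
c7,c9=load('w7'),load('w9')
def edges(tag,u,v0,v1,ax):
    g=cv2.GaussianBlur(cv2.cvtColor(cv2.imread(f'pics/{tag}.png'),cv2.COLOR_BGR2GRAY).astype(float),(0,0),.8)
    l=g[v0:v1,u-2:u+3].mean(1) if ax==0 else g[u-2:u+3,v0:v1].mean(0)
    return l.round(0).astype(int).tolist()
print(edges('w7',318,212,300,0)); print(edges('w9',317,250,365,0))
E
```

```text
[126, 125, 122, 111, 97, 82, 66, 51, 46, 46, 48, 51, 58, 72, 86, 93, 95, 96, 97, 97, 97, 97, 97, 96, 96, 97, 96, 96, 96, 96, 96, 96, 96, 95, 95, 96, 96, 96, 97, 96, 95, 95, 95, 95, 96, 96, 96, 96, 96, 96, 95, 95, 95, 95, 95, 96, 96, 95, 95, 95, 95, 95, 95, 94, 95, 95, 95, 95, 95, 94, 94, 94, 94, 94, 94, 94, 93, 96, 107, 119, 126, 128, 129, 129, 129, 129, 129, 128]
[70, 55, 48, 47, 48, 48, 48, 49, 49, 50, 50, 52, 57, 66, 78, 88, 95, 97, 97, 98, 98, 99, 99, 99, 100, 99, 99, 99, 99, 99, 99, 99, 100, 100, 100, 100, 100, 100, 99, 99, 99, 99, 99, 99, 99, 99, 99, 99, 99, 99, 99, 98, 98, 98, 98, 99, 99, 99, 98, 98, 98, 98, 98, 98, 98, 98, 98, 98, 98, 98, 98, 99, 98, 98, 97, 97, 97, 97, 97, 97, 97, 97, 97, 98, 98, 97, 97, 98, 97, 98, 98, 97, 97, 97, 97, 97, 96, 96, 97, 97, 97, 96, 96, 101, 115, 127, 132, 133, 133, 132, 132, 132, 132, 132, 132]
```

```bash
cat > barz.py <<'E'
from h import *
from scipy.optimize import brentq
c7=load('w7'); X=onz(c7,[[318,225.0],[318,290.3]],149); 
def barz(tag,a,b):
    c=load(tag); g=lambda k,v:brentq(lambda z:proj(c,[[X[k][0],X[k][1],z]])[0,1]-v,100,165)
    f=lambda z:np.linalg.norm(np.diff(onz(c,[[318,a],[318,b]],z),axis=0))-np.linalg.norm(X[1]-X[0])
    return g(0,a),g(1,b),brentq(f,100,165)
if __name__=='__main__': print(X,barz('w9',263.6,354.0))
E
python3 barz.py
```

```text
[[462.57796445 -86.67600877 149.        ]
 [503.52009008 -87.98145485 149.        ]] (143.40967338775238, 143.6413209881055, 143.9437625988178)
```

>>> jog_arm(
  commands=[
    [0, 0, -0.0005, 0, 0, 0, 0],
    [0, 0, -0.001, 0, 0, 0, 0],
    [0, 0, -0.0015, 0, 0, 0, 0],
    [0, 0, -0.002, 0, 0, 0, 0],
    [0, 0, -0.0025, 0, 0, 0, 0],
    [0, 0, -0.003, 0, 0, 0, 0],
    [0, 0, -0.0035, 0, 0, 0, 0],
    [0, 0, -0.004, 0, 0, 0, 0],
    [0, 0, -0.0045, 0, 0, 0, 0],
    [0, 0, -0.005, 0, 0, 0, 0],
  ],
  grip_force=3,
)

```text
clock: 17.1
eef_pos: [483.0, -87.5, 122.4]
eef_rot: [3.142, -0.0, 3.11]
wrist_force: [-0.5, 1.1, 4.1]
finger_gap: 11.8
```

```bash
python3 st.py 2 w10; cat > ed.py <<'E'
from h import *
import sys
from barz import barz
tag=sys.argv[1]
g=cv2.GaussianBlur(cv2.cvtColor(cv2.imread(f'pics/{tag}.png'),cv2.COLOR_BGR2GRAY).astype(float),(0,0),.8)[:,315:320].mean(1)
d=np.diff(g)
a=235+np.argmax(d[235:300]); b=300+np.argmax(d[300:380])
def sub(i):
    y0,y1,y2=d[i-1],d[i],d[i+1]; return i+.5+.5*(y0-y2)/(y0-2*y1+y2)
a,b=sub(a),sub(b); print(a,b,barz(tag,a,b))
E
python3 ed.py w9; python3 ed.py w10
```

```text
17.2 [-0.21  1.36  2.85] [ 0.272 -0.189  0.036] [483.02 -87.47 122.37] [ 3.1416e+00 -1.0000e-04  3.1097e+00] 11.9
263.70219259491256 353.83522387229726 (143.5423119421856, 143.50476822553128, 143.45443605402102)
267.24121270124186 359.69474320029985 (143.3182536143113, 143.4277084344998, 143.5702001215757)
```

```bash
cat > tri.py <<'E'
from h import *
from scipy.optimize import least_squares
ob={'w7':(225.0,290.3),'w9':(263.7,353.85),'w10':(267.24,359.7)}
def res(p,tags):
    r=[]
    for t in tags:
        c=load(t); r+= [proj(c,[[p[0],-86.7,p[2]]])[0,1]-ob[t][0],proj(c,[[p[1],-88,p[2]]])[0,1]-ob[t][1]]
    return r
for tags in (['w7','w9','w10'],['w7','w9'],['w7','w10'],['w9','w10']):
    s=least_squares(res,[462,503,145],args=(tags,),x_scale=[1,1,1]); print(tags,s.x.round(2),s.x[1]-s.x[0],np.round(s.fun,2))
E
python3 tri.py
```

```text
['w7', 'w9', 'w10'] [466.55 510.52 131.61] 43.97062819698465 [-0.08  0.02  0.07  0.15 -0.02 -0.16]
['w7', 'w9'] [466.68 510.71 131.14] 44.02342737031546 [-0.04  0.02  0.03 -0.02]
['w7', 'w10'] [466.49 510.43 131.88] 43.938914768302084 [-0.07  0.04  0.05 -0.03]
['w9', 'w10'] [463.97 506.   139.27] 42.03302245803735 [-0.04  0.03  0.04 -0.02]
```

>>> jog_arm(
  commands=[
    [0, 0, 0, 0, 0, 0, 0.2],
    [0, 0, 0.003, 0, 0, 0, 0.2],
    [0, 0, 0.006, 0, 0, 0, 0.2],
    [0, 0, 0.009, 0, 0, 0, 0.2],
    [0, 0, 0.011, 0, 0, 0, 0.2],
    [0, 0, 0.012, 0, 0, 0, 0.2],
    [0, 0, 0.012, 0, 0, 0, 0.2],
    [0, 0, 0.012, 0, 0, 0, 0.2],
    [0, 0, 0.012, 0, 0, 0, 0.2],
    [0, 0, 0.012, 0, 0, 0, 0.2],
  ],
  grip_force=10,
)

```text
clock: 18.45
eef_pos: [483.0, -87.5, 134.4]
eef_rot: [3.142, -0.0, 3.11]
wrist_force: [-0.2, 0.1, -0.4]
finger_gap: 19.0
```

```bash
python3 st.py 2 w11; python3 ed.py w11
```

```text
18.55 [ 0.15 -0.27 -0.38] [ 0.05  -0.168  0.004] [483.03 -87.48 134.42] [ 3.1416e+00 -1.0000e-04  3.1098e+00] 18.8
261.99009350297325 351.46515093282466 (148.69459125636266, 148.7862924364192, 148.90552682181263)
```

View pics/w11.png

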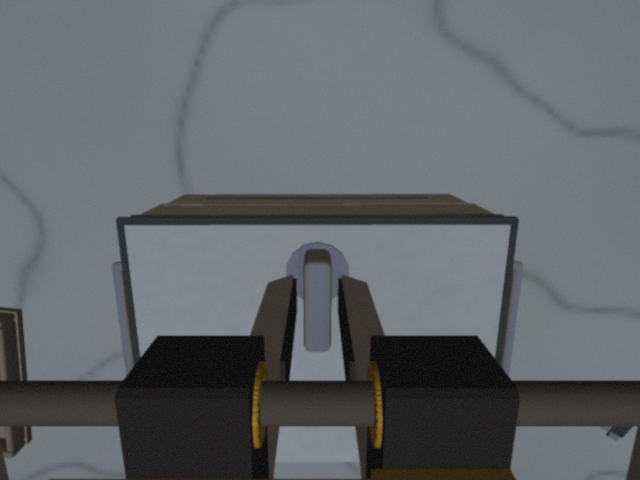

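>>> jog_arm(
  commands=[
    [0, 0, 0, 0, 0, 0, 0],
    [0, 0, 0, 0, 0, 0, 0],
    [0, 0, 0, 0, 0, 0, 0],
    [0, 0, -0.001, 0, 0, 0, 0],
    [0, 0, -0.002, 0, 0, 0, 0],
    [0, 0, -0.003, 0, 0, 0, 0],
    [0, 0, -0.004, 0, 0, 0, 0],
    [0, 0, -0.005, 0, 0, 0, 0],
    [0, 0, -0.006, 0, 0, 0, 0],
    [0, 0, -0.007, 0, 0, 0, 0],
  ],
  grip_force=7,
)

```text
clock: 19.8
eef_pos: [483.1, -87.5, 127.4]
eef_rot: [-3.142, 0.0, 3.11]
wrist_force: [-1.7, 0.2, 4.0]
finger_gap: 12.0
```

```bash
python3 st.py 1 w12; python3 ed.py w12
```

```text
19.85 [-0.81  1.2   3.96] [ 0.224 -0.003 -0.024] [483.04 -87.5  127.32] [-3.1416  0.      3.1097] 11.6
261.82975050818317 351.15732275195074 (141.65994418295844, 141.64286327190365, 141.61945095702575)
```

>>> jog_arm(
  commands=[
    [0, 0, -0.0006, 0, 0, 0, 0],
    [0, 0, -0.0012, 0, 0, 0, 0],
    [0, 0, -0.0018, 0, 0, 0, 0],
    [0, 0, -0.0024, 0, 0, 0, 0],
    [0, 0, -0.003, 0, 0, 0, 0],
    [0, 0, -0.0034, 0, 0, 0, 0],
    [0, 0, -0.0038, 0, 0, 0, 0],
    [0, 0, -0.004, 0, 0, 0, 0],
    [0, 0, -0.004, 0, 0, 0, 0],
    [0, 0, -0.004, 0, 0, 0, 0],
  ],
)

```text
clock: 21.1
eef_pos: [483.1, -87.5, 123.5]
eef_rot: [-3.142, 0.0, 3.11]
wrist_force: [-0.5, 1.4, 5.6]
finger_gap: 11.8
```

```bash
python3 st.py 2 w13; python3 ed.py w13
```

```text
21.2 [-1.25  0.89  6.19] [ 0.242  0.13  -0.011] [483.1  -87.49 123.56] [-3.1415e+00  2.0000e-04  3.1098e+00] 12.2
261.91748861328426 351.2559718612277 (137.94803335504466, 137.8797623649284, 137.78910091262156)
```

>>> jog_arm(
  commands=[
    [0, 0, -0.0006, 0, 0, 0, 0],
    [0, 0, -0.0012, 0, 0, 0, 0],
    [0, 0, -0.0018, 0, 0, 0, 0],
    [0, 0, -0.0024, 0, 0, 0, 0],
    [0, 0, -0.003, 0, 0, 0, 0],
    [0, 0, -0.0034, 0, 0, 0, 0],
    [0, 0, -0.0038, 0, 0, 0, 0],
    [0, 0, -0.004, 0, 0, 0, 0],
    [0, 0, -0.004, 0, 0, 0, 0],
    [0, 0, -0.004, 0, 0, 0, 0],
  ],
)

```text
clock: 22.45
eef_pos: [483.6, -87.5, 120.1]
eef_rot: [-3.141, 0.002, 3.11]
wrist_force: [0.3, 1.7, 9.6]
finger_gap: 11.9
```

```bash
python3 st.py 2 w14; python3 ed.py w14
```

```text
22.55 [-0.05  2.02  9.38] [ 0.385 -0.07   0.014] [483.62 -87.53 120.08] [-3.1414e+00  1.7000e-03  3.1097e+00] 12.1
263.03353611260565 354.20093047764436 (137.3704240032091, 137.71351147285864, 138.15839145827053)
```

>>> jog_arm(
  commands=[
    [0, 0, 0, 0, 0, 0, 0],
    [0, 0, 0, 0, 0, -0.02, 0],
    [0, 0, 0, 0, 0, -0.05, 0],
    [0, 0, 0, 0, 0, -0.08, 0],
    [0, 0, 0, 0, 0, -0.12, 0],
    [0, 0, 0, 0, 0, -0.16, 0],
    [0, 0, 0, 0, 0, -0.2, 0],
    [0, 0, 0, 0, 0, -0.23, 0],
    [0, 0, 0, 0, 0, -0.25, 0],
    [0, 0, 0, 0, 0, -0.25, 0],
  ],
  grip_force=15,
)

```text
clock: 23.8
eef_pos: [483.6, -87.4, 120.1]
eef_rot: [3.141, 0.002, 2.586]
wrist_force: [-0.7, 2.7, 10.2]
finger_gap: 11.9
```

```bash
python3 st.py 2 w15
```

```text
23.9 [-0.37  2.44  9.05] [ 0.501 -0.182  0.058] [483.63 -87.45 120.08] [3.1408e+00 1.5000e-03 2.5861e+00] 11.9
```

View pics/w15.png

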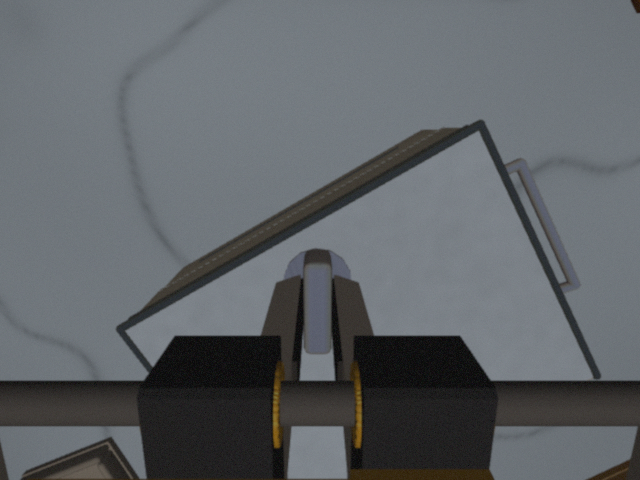

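>>> jog_arm(
  commands=[
    [0, 0, 0, 0, 0, -0.04, 0],
    [0, 0, 0, 0, 0, -0.09, 0],
    [0, 0, 0, 0, 0, -0.15, 0],
    [0, 0, 0, 0, 0, -0.22, 0],
    [0, 0, 0, 0, 0, -0.29, 0],
    [0, 0, 0, 0, 0, -0.36, 0],
    [0, 0, 0, 0, 0, -0.43, 0],
    [0, 0, 0, 0, 0, -0.48, 0],
    [0, 0, 0, 0, 0, -0.51, 0],
    [0, 0, 0, 0, 0, -0.51, 0],
  ],
)

```text
clock: 25.15
eef_pos: [483.8, -87.4, 120.1]
eef_rot: [3.139, -0.0, 1.517]
wrist_force: [0.4, 2.6, 9.1]
finger_gap: 11.5
```

```bash
python3 st.py 2 w16
```

```text
25.25 [1.32 2.62 8.96] [ 0.582 -0.307  0.042] [483.8  -87.39 120.13] [ 3.1394e+00 -1.0000e-04  1.5180e+00] 12.0
```

View pics/w16.png

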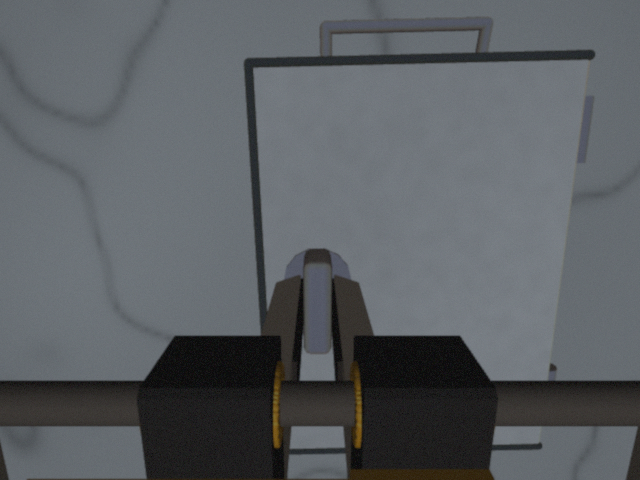

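>>> jog_arm(
  commands=[
    [0, 0, 0.001, 0, 0, 0, 0],
    [0, 0, 0.002, 0, 0, 0, 0],
    [0, 0, 0.003, 0, 0, 0, 0],
    [0, 0, 0.0045, 0, 0, 0, 0],
    [0, 0, 0.006, 0, 0, 0, 0],
    [0, 0, 0.006, 0, 0, 0, 0],
    [0, 0, 0.006, 0, 0, 0, 0.06],
    [0, 0, 0.006, 0, 0, 0, 0.15],
    [0, 0, 0.006, 0, 0, 0, 0.25],
    [0, 0, 0.006, 0, 0, 0, 0.3],
  ],
)

```text
clock: 26.5
eef_pos: [482.7, -87.5, 125.1]
eef_rot: [-3.141, -0.0, 1.518]
wrist_force: [-0.1, -0.1, -0.2]
finger_gap: 27.3
```

```bash
python3 st.py 2 w17
```

```text
26.6 [-0.32 -0.67 -0.22] [-0.031 -0.052 -0.031] [482.79 -87.52 125.21] [-3.141  -0.      1.5179] 28.0
```

View pics/w17.png

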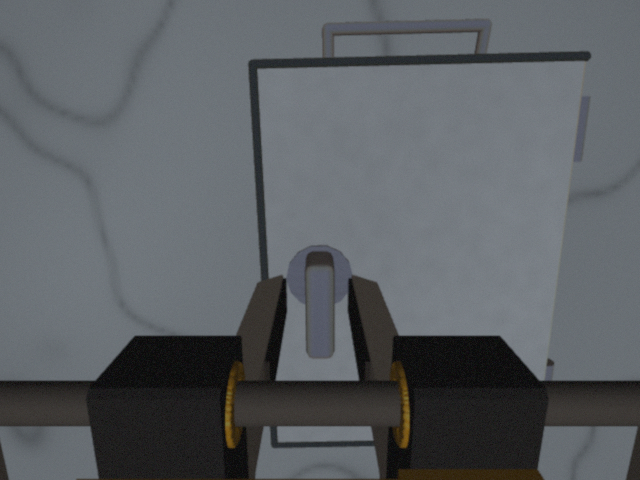

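>>> jog_arm(
  commands=[
    [0, 0, 0.005, 0, 0, 0, 0.5],
    [0, 0, 0.02, 0, 0, 0, 0.5],
    [0, 0, 0.04, 0, 0, 0, 0.5],
    [0, 0, 0.06, 0, 0, 0, 0.5],
    [0, 0, 0.08, 0, 0, 0, 0.5],
    [0, 0, 0.085, 0, 0, 0, 0.5],
    [0, 0, 0.085, 0, 0, 0, 0.5],
    [0, 0, 0.085, 0, 0, 0, 0.5],
    [0, 0, 0.085, 0, 0, 0, 0.5],
    [0, 0, 0.085, 0, 0, 0, 0.5],
  ],
)

```text
clock: 27.85
eef_pos: [482.9, -87.5, 210.1]
eef_rot: [-3.141, -0.0, 1.518]
wrist_force: [-0.1, -0.3, 0.1]
finger_gap: 46.6
```

```bash
python3 st.py 1 w18; python3 - <<'E'
from h import *
from scipy.optimize import brentq
for tag in('w17','w18'):
    c=load(tag); im=cv2.imread(f'pics/{tag}.png'); g=cv2.GaussianBlur(cv2.cvtColor(im,cv2.COLOR_BGR2GRAY).astype(float),(0,0),.8)
    l=g[:,317:322].mean(1); d=np.diff(l); r=(210,270) if tag=='w18' else (240,290); q=(275,320) if tag=='w18' else (320,380)
    a=r[0]+np.argmax(d[r[0]:r[1]])+.5; b=q[0]+np.argmax(d[q[0]:q[1]])+.5
    f=lambda z:np.linalg.norm(np.diff(onz(c,[[319,a],[319,b]],z),axis=0))-40.96
    print(tag,a,b,brentq(f,110,165))
c=load('w18'); crop('w18',270,190,370,310,6,'w18c'); crop('w18',150,30,640,460,1.4,'w18d')
E
```

```text
27.9 [-0.7   0.66 -0.14] [-0.004 -0.053 -0.004] [482.97 -87.48 210.22] [-3.1412e+00 -1.0000e-04  1.5180e+00] 47.1
w17 265.5 358.5 147.14780165559222
w18 219.5 285.5 149.90927188617272
```

View pics/w18.png

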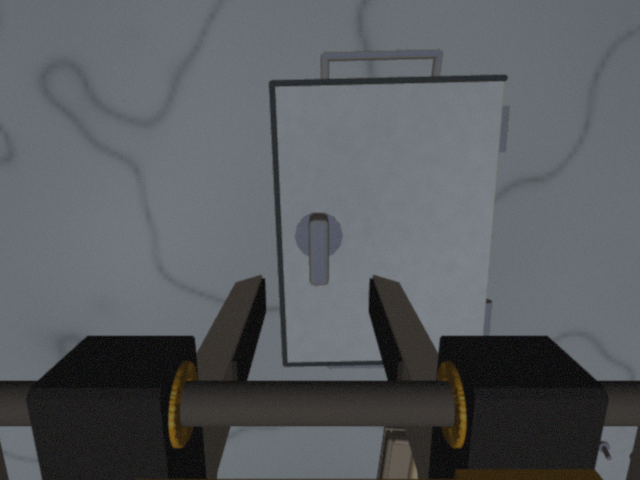

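View pics/w18c.png

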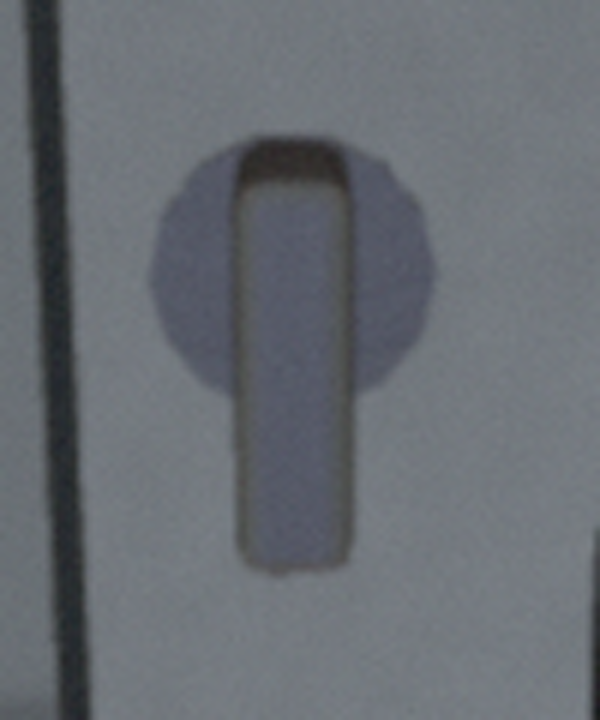

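```bash
python3 - <<'E'
from h import *
c=load('w18')
g=cv2.cvtColor(cv2.imread('pics/w18.png'),cv2.COLOR_BGR2GRAY).astype(float); g=cv2.GaussianBlur(g,(0,0),1)
def line(rows,u0,u1,mode):
    pts=[]
    for r in rows:
        l=g[r]; 
        if mode=='dark': w=np.clip(110-l[u0:u1],0,None); pts.append([(w*np.arange(u0,u1)).sum()/w.sum(),r])
    return np.array(pts)
bar=line(range(228,280),303,334,'dark')
# bar rows near top overlap disc: use lower part
def yaw(p,z):
    P=onz(c,p,z)[:,:2]; v=np.linalg.svd(P-P.mean(0))[2][0]; return np.arctan2(v[1],v[0])
ed=[]
d=g
for r in range(100,210,5):
    s=d[r,262:296]; w=np.clip(s.max()*0.8-s,0,None); ed.append([262+(w*np.arange(34)).sum()/w.sum(),r])
ed=np.array(ed); print(ed[::6],bar[::8])
yb=yaw(bar[30:],147); yl=yaw(ed,101); print(yb,yl,(yb-yl))
E
```

```text
[[272.18187885 100.        ]
 [273.51557868 130.        ]
 [275.00716336 160.        ]
 [276.33888464 190.        ]] [[318.1493758  228.        ]
 [318.35086944 236.        ]
 [318.19317682 244.        ]
 [318.50418756 252.        ]
 [318.88137309 260.        ]
 [319.06575856 268.        ]
 [319.13611121 276.        ]]
-1.61240273234483 -1.602481540745055 -0.009921191599775003
```

>>> jog_arm(
  commands=[
    [0, 0, 0.03, 0, 0, 0, 0.5],
    [0, 0, 0.06, 0, 0, 0, 0.5],
    [-0.03, 0, 0.08, 0, 0, 0, 0.5],
    [-0.06, 0, 0.09, 0, 0, 0, 0.5],
    [-0.08, 0, 0.1, 0, 0, 0, 0.5],
    [-0.1, 0, 0.1, 0, 0, 0, 0.5],
    [-0.1, 0, 0.1, 0, 0, 0, 0.5],
    [-0.1, 0, 0.1, 0, 0, 0, 0.5],
    [-0.1, 0, 0.1, 0, 0, 0, 0.5],
    [-0.1, 0, 0.1, 0, 0, 0, 0.5],
  ],
)

```text
clock: 29.15
eef_pos: [383.3, -87.5, 310.2]
eef_rot: [-3.141, -0.0, 1.518]
wrist_force: [-0.1, -0.1, 0.2]
finger_gap: 47.2
```

```bash
python3 - <<'E'
from h import *
grab('scene','s20'); crop('s20',210,150,450,350,3.2,'s20c'); print(manip.read_state()['wrist_force'])
E
```

```text
[ 0.42937767 -0.42887389 -0.38980101]
```

View pics/s20c.png

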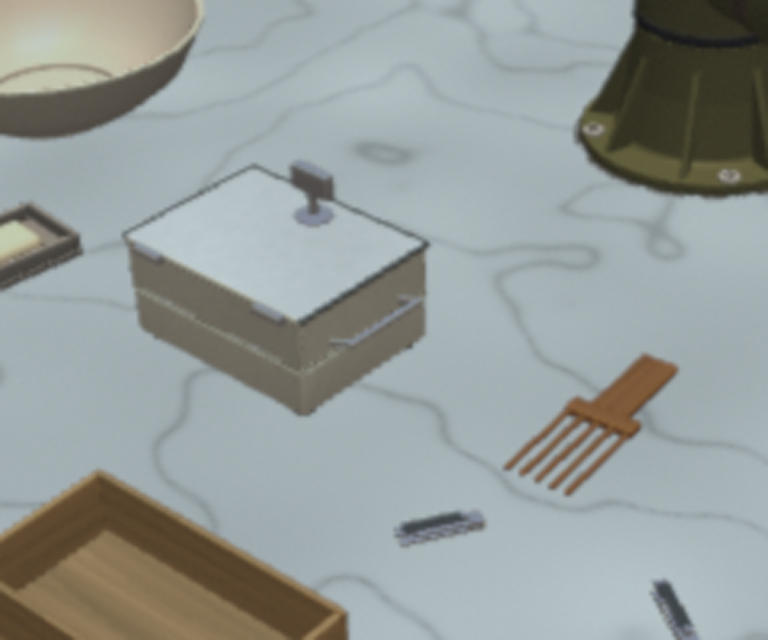

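The lid is flush, the handle lies across it, the arm is clear of everything, and the bystanders have not moved. Handing in.

```bash
python3 -c "
from cell import manip
print(manip.sign_off())"
```

```text
the job is handed in; nothing more can be done
None
```

The job is done and handed in at about 29 s of the 72 s: the clipper is in the tray, the lid is shut, and the stud is turned and sprung up.

- **Clipper:** I took the 86 mm clipper, not the two of about 60–70 mm. I set it down in the tray's +y side, and a picture taken before closing shows it lying there.
- **Lid:** I pushed it shut from behind with closed fingertips. The fingertips met the closed height (101 mm) at about 10 N, and the final scene picture shows the lid flush.
- **Stud:** I pressed it with a light grip that would slip before the rubber stop could be overloaded. It met the stop at about 11.2 mm and about 9.5 N, against the limit of about 19 N. I then turned it 91° clockwise, with about 0.06 N m or less on the wrist at the end of each turning move.
- **Final checks:** The handle is 1.58 rad from the unlocked direction. It sprang up to about 2 mm pressed at the first reading after release. The arm is clear of everything, and the hair pick and soap dish look undisturbed. I did not picture the cup or the tin again afterwards.

Three readings did not fully agree:
- The first press with a 3 N grip slipped, so I gripped again before pressing.
- The wrist force read about 0.7–2 N below the stated spring force.
- The last height reading from further away put the bar about 3 mm higher than the close-up one. Both mean the stud is up in its notch.

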